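Stop the tube shakers and stand the samples up

TASK

Both tube shakers are running, one forward and one in reverse. First set both of their switches to the centre off position, while the tubes are still in place; then take the tube out of each shaker and lower it, without dropping it, upright with its cap up into the white two-cell stand, one tube per cell, either way round. Leave the switches off and the other things on the table where they are.

Things in the scene. Friction and masses are not known exactly. Their poses are not given: they have to be found in the camera images.
- shaker_a: Tube shaker a (blue trim), fixed: white housing 180 x 180 x 46 mm, origin under its centre, z up. Switch lever: hinge at local (-15, -50, 50) mm, along local y. Blue cradle at local y +45 mm, sloping up at 45 degrees to local +x: saddles with 13 mm cheeks at 2-22 and 100-114 mm from the tube's foot, a post under the upper one. Between them the tube's sides are free.
- switch_a (a joint): Forward-off-reverse lever of shaker a, rad. 0: upright, the narrow centre off position (0.08 rad either way is still off); positive: forward, leaning to the shaker's local +x; negative: reverse, to local -x; stops at +0.4 and -0.4. Stiff: it stays where it is left and takes about 3 N at the grip to move. Red grip 18 mm thick, 45 to 90 mm from the hinge, on a 10 mm stem.
- switch_a_grip (a point): Middle of the red grip of switch a, on its axis 70 mm from the hinge; z along the lever.
- tube_a_center (a point): Tube a: white, blue band, red cap, 140 mm long, body 28 mm across, cap 31 mm across and 22 mm long, flat foot, about 70 g. The point is on its axis at mid-length, 70 mm from the foot; z points along the axis to the cap. It starts in the shaker's cradle, foot at about local (-70, 45, 72) mm, cap top at about (29, 45, 171) mm of the shaker.
- shaker_b: Tube shaker b (orange trim), fixed: white housing 180 x 180 x 46 mm, origin under its centre, z up. Switch lever: hinge at local (-15, -50, 50) mm, along local y. Orange cradle at local y +45 mm, sloping up at 45 degrees to local +x: saddles with 13 mm cheeks at 2-22 and 100-114 mm from the tube's foot, a post under the upper one. Between them the tube's sides are free.
- switch_b (a joint): Forward-off-reverse lever of shaker b, rad. 0: upright, the narrow centre off position (0.08 rad either way is still off); positive: forward, leaning to the shaker's local +x; negative: reverse, to local -x; stops at +0.4 and -0.4. Stiff: it stays where it is left and takes about 3 N at the grip to move. Red grip 18 mm thick, 45 to 90 mm from the hinge, on a 10 mm stem.
- switch_b_grip (a point): Middle of the red grip of switch b, on its axis 70 mm from the hinge; z along the lever.
- tube_b_center (a point): Tube b: white, orange band, red cap, 140 mm long, body 28 mm across, cap 31 mm across and 22 mm long, flat foot, about 70 g. The point is on its axis at mid-length, 70 mm from the foot; z points along the axis to the cap. It starts in the shaker's cradle, foot at about local (-70, 45, 72) mm, cap top at about (29, 45, 171) mm of the shaker.
- stand: White two-cell tube stand, fixed, 144 x 60 x 50 mm high, origin under its centre, long side along local x. Two square open cells 44 x 44 mm, floor 6 mm above the table, walls to 50 mm, centres at local x -42 and +42 mm. Fixed machines (printer, cool box, centrifuge, up to 200 mm high) stand farther out, beyond x 0.78 m at the back and beyond the other things at the sides.
- cell_near (a point): Centre of the floor of the stand's cell at local x -42 mm (6 mm above the table).
- cell_far (a point): Centre of the floor of the stand's cell at local x +42 mm (6 mm above the table).
- glove_box: Bystander: carton of gloves, white and blue, 120 x 220 x 75 mm, lying flat; origin under its centre.
- full_rack: Bystander: white foam rack full of small red-capped tubes, 110 x 200 x 105 mm high; origin under its centre.
- sanitiser: Bystander: green bottle with white label and blue cap, 60 mm across, 150 mm tall; origin under its centre.
- jar: Bystander: jar with yellow cap, 60 mm across, 65 mm tall; origin under its centre.
- marker: Bystander: grey marker pen with blue cap, 135 mm long, 18 mm thick, lying down; origin on the table at about mid-length.
- label_roll: Bystander: white roll of labels, 80 mm across, 30 mm tall, lying flat; origin under its centre.
- cup: Bystander: blue cup, 70 mm across, 90 mm tall; origin under its centre.
- tube_a: Tube a again, at the centre of its foot; z towards the cap.
- tube_b: Tube b again, at the centre of its foot; z towards the cap.
Mind the look-alikes: they are no part of the job. Leave any black or pink look-alike of the tube_b alone.

How it is judged:
On the way, in this order (a step that is already met when the one before it is completed fails the run):
1. both switches stand in the centre off position (within 0.08 rad) and both tubes are still in their shakers (moved less than 40 mm) (value of joint switch_a between -0.08 and 0.08 rad and velocity of joint switch_a between -0.2 and 0.2 rad/s and value of joint switch_b between -0.08 and 0.08 rad and velocity of joint switch_b between -0.2 and 0.2 rad/s and distance of each of tube_a_center, tube_b_center from where it was at the start of the episode below 0.04 m), for 0.2 s.
2. both tubes stand in the stand's cells (height (world z) of each of tube_a_center, tube_b_center below 0.086 m and angle between each of tube_a_center, tube_b_center's own z axis and vertical below 0.35 rad and (horizontal distance between tube_a_center and cell_near below 0.026 m or horizontal distance between tube_a_center and cell_far below 0.026 m) and (horizontal distance between tube_b_center and cell_near below 0.026 m or horizontal distance between tube_b_center and cell_far below 0.026 m)), for 0.2 s.
At the end, for the whole second after the job is handed in: Both switches are at rest within 0.08 rad of upright (off). Each tube is at rest in a cell of the stand, one per cell, cap up: tilt under 0.35 rad, centre under 86 mm above the table and within 26 mm sideways of a cell's centre. No bystander has moved more than 40 mm (all of step 2 and value of joint switch_a between -0.08 and 0.08 rad and velocity of joint switch_a between -0.2 and 0.2 rad/s and value of joint switch_b between -0.08 and 0.08 rad and velocity of joint switch_b between -0.2 and 0.2 rad/s and linear speed of each of tube_a, tube_b below 0.03 m/s and distance of each of glove_box, full_rack, sanitiser, jar, marker, label_roll, cup from where it was at the start of the episode below 0.04 m); the robot touches nothing.
It fails at once if a bystander is moved more than 40 mm (distance of any of glove_box, full_rack, sanitiser, jar, marker, label_roll, cup from where it was at the start of the episode above 0.04 m).
It fails at once if a tube is dropped into the stand (faster than 0.9 m/s there) ((horizontal distance between tube_a_center and stand below 0.08 m and linear speed of tube_a above 0.9 m/s) or (horizontal distance between tube_b_center and stand below 0.08 m and linear speed of tube_b above 0.9 m/s)).
It also fails if it takes over 72 s, if anything falls off the work surface, if the arm or the gripper's body presses on something with over 40 N, if the wrist force passes 120 N, or if a joint passes its speed limit or range.

ROBOT

A 7-joint arm with a two-finger parallel gripper is mounted at the origin on the work surface. World frame = base frame: x ahead of the robot, y to its left, z up, the work surface at z = 0. Lengths are in m, angles in rad, forces in N, time in s.
With the tool pointing down it reaches from about 0.4 to 0.875 m from the base axis. Payload 19.3 kg.
Tool frame: the origin (TCP) lies at the very end of the fingers, on their centre line; the grasp point (between the pads) lies 19 mm behind it; z points along the fingers, y is the direction in which the jaws open and shut (so a half turn about z gives the same grasp; the last joint's range is limited). The gripper opens to 85 mm and grips with 20 to 120 N. Pads are 22 mm wide; open, the fingers measure 114 mm over their backs; the gripper's body (76 mm by 85 mm) begins 54 mm behind the grasp point. The pads swing forward as they close: fully open they stand 13 mm farther back than shut.
Start: joints at [1.099, 0.521, -0.036, 1.599, 0.021, 1.021, -0.113], TCP at [0.244, -0.575, 0.231] pointing down, gripper open.
Joint ranges: [-2.91, 2.91], [-0.3, 2.13], [-1.5, 1.42], [0.17, 2.43], [-1.26, 4.41], [0.16, 1.93], [-2.52, 2.52]. Speed limits (rad/s): [1.89, 1.89, 2.39, 2.39, 3.01, 3.01, 3.01].

INTERFACE

Orientations are given as [roll, pitch, yaw] about the fixed x, y, z axes, in that order (R = Rz(yaw) Ry(pitch) Rx(roll)).
In Python, from workcell import bot, vision, job_done gives the robot as it stands.
- The arm moves only by the tool arm_command, never from a script. Its arguments are lists of equal length, an entry for each row: "gripper": the finger opening in cm, from 0 to 8.54; "slide": the shift along the tool's x, y, z in cm, a list of three; "turn": the turn, a rotation vector about the tool's x, y, z in degrees, a list of three. A call has 1 to 5 rows; each row is the pose to reach, as a shift and turn from the pose commanded when the call began, along the tool's axes at that moment; what a row does not reach only later rows make up. A row lasts 1/8 s, in which the tool goes at most 62.5 mm and 10.7 degrees, less where a joint would pass 70% of its speed; a pose out of reach is approached as far as the arm can. A call with a gripper value outside its range is refused whole. The fingers move at their own pace and stop on an object; "force" is the grip in N (left out, the last holds). Time passes only in rows, so rows that repeat a pose let the fingers close. It gives the time, the measured TCP pose, the force and the opening at its end, in the units of the state.
- bot.observe(): the state, without advancing time (a new reading comes with each control period).
- vision.grab_frame(name): name is "scene" or "top"; returns the picture (480x640x3 uint8, blue, green, red); there is no depth.
- vision.camera_model(name): a dict with "mtx" (3x3 intrinsics, pixels), "k1" (the pictures are not rectified: a ray, as slopes to the right and down, at radius r is drawn at 1 + k1 r^2 times it, then the intrinsics apply), "T" (4x4, takes a point from camera to world coordinates). Camera axes: x right, y down, z forward; pixel columns grow to the right and rows downward; lengths in m; the calibration is good to about 2 mm. A picture is of the moment at which its call begins. camera_model takes no time and is no camera call.
- job_done(): hands the job in, once; it reports no verdict.
The state is a dict: "clock": time; "qpos": joint angles; "qd": joint speeds; "joint_efforts": joint torques, N m; "position": TCP position; "tool_rot": TCP orientation; "force": force on the tool from outside, world axes, zero at the start; "moment": the same for the moment, N m; "grip_width": finger opening in m.
Only numpy, scipy, OpenCV 4.12 (cv2) and the standard library are available. Lean on these libraries where they do the work, as an engineer would, in place of code of your own. Each camera call takes 0.05 s, during which the arm holds its last target. There are 200 camera calls.

## Working session

There is one attempt and no reset: what is moved stays moved. The work goes in short steps, Python scripts to look and compute and a tool call to move; the robot and the scene stay as the last step left them, time stands still between calls to the robot, and variables do not carry over. Pictures are saved under pics/ and viewed, about 8 in all and at most 12, crops included, and the job is handed in when it is done.

Besides the shell and the picture viewer there is one more tool, called after "Call:" as name(argument=value, ...) on one line, values as JSON. arm_command: Moves the arm, as the interface text tells. Its arguments: {"type":"object","properties":{"gripper":{"type":"array","items":{"type":"number"}},"slide":{"type":"array","items":{"type":"array","items":{"type":"number"}}},"turn":{"type":"array","items":{"type":"array","items":{"type":"number"}}},"force":{"type":"number"}},"required":["gripper","slide","turn"]}

```bash
mkdir -p pics
python3 - <<'E'
from workcell import bot,vision
import cv2,numpy as np
for n in("scene","top"):
    f=vision.grab_frame(n); cv2.imwrite(f"pics/{n}0.png",f)
    m=vision.camera_model(n); print(n,np.round(m["mtx"],1).tolist(),m["k1"],np.round(m["T"],3).tolist())
print(bot.observe())
E
```

```text
scene [[481.6, 0.0, 321.5], [0.0, 481.6, 241.7], [0.0, 0.0, 1.0]] -0.10525956466380189 [[0.706, 0.586, -0.397, 1.0], [0.708, -0.584, 0.398, -0.537], [0.001, -0.562, -0.827, 1.239], [0.0, 0.0, 0.0, 1.0]]
top [[590.1, 0.0, 324.4], [0.0, 590.1, 240.0], [0.0, 0.0, 1.0]] -0.054324592960308865 [[0.015, -0.998, 0.062, 0.377], [-1.0, -0.015, -0.002, -0.018], [0.003, -0.062, -0.998, 1.495], [0.0, 0.0, 0.0, 1.0]]
{'clock': 0.1, 'qpos': array([ 1.09879537,  0.52200147, -0.03624428,  1.59990888,  0.02120998,
        1.02110196, -0.1128301 ]), 'qd': array([ 5.03571056e-04, -1.29939005e-03,  9.04437538e-04,  6.23489354e-05,
        8.99078159e-04, -1.00938412e-04,  2.03877538e-04]), 'joint_efforts': array([ 3.99363198e-03, -9.28488207e+01,  1.98426291e+00, -3.70538092e+01,
        1.81726960e-02,  5.33065162e-03,  2.14893021e-04]), 'position': array([ 0.24423453, -0.5749952 ,  0.23076999]), 'tool_rot': array([-3.14056427e+00,  1.21109651e-04,  4.01692300e-01]), 'force': array([-0.16890434, -0.05943888, -0.37323484]), 'moment': array([-0.0499471 , -0.05090302, -0.03911392]), 'grip_width': 0.08505891797468697}
```

View pics/scene0.png

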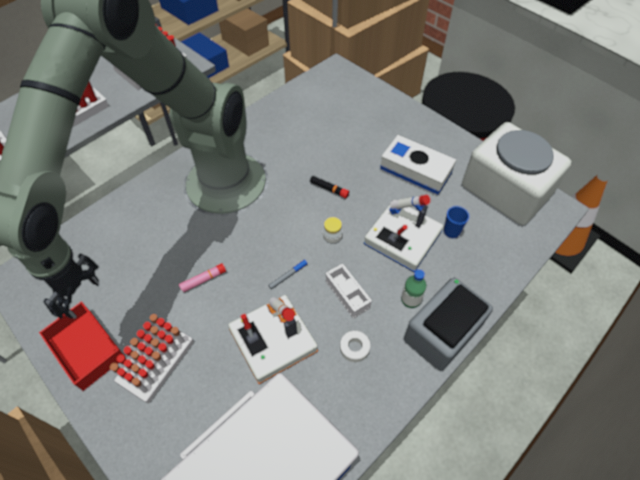

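View pics/top0.png

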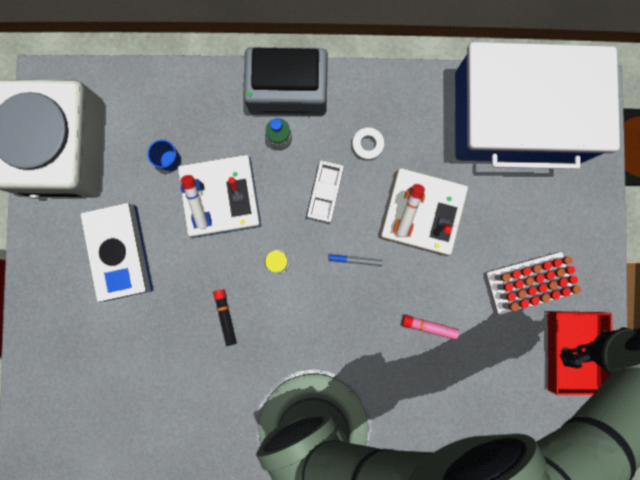

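The top view shows shaker a (blue) at about (218,196), shaker b (orange) at (424,211) and the stand at (325,191). Things that could be taken for the tubes: black one at (225,317), pink one at (430,327), rack caps at (535,283). The real ones are in the cradles, tube a at (195,203) and tube b at (409,210). The levers are at (235,188) and (447,230). I'll check this in one crop and measure.

```bash
cat > h.py <<'E'
import cv2,numpy as np
from workcell import bot,vision
from scipy.spatial.transform import Rotation as R
def ray(n,px):
    m=vision.camera_model(n);px=np.atleast_2d(np.float64(px))
    K=m["mtx"];d=(px-K[:2,2])/[K[0,0],K[1,1]];u=d.copy()
    for _ in range(20):u=d/(1+m["k1"]*(u**2).sum(1,keepdims=True))
    T=m["T"];v=np.c_[u,np.ones(len(u))]@T[:3,:3].T
    return T[:3,3],v
def plane(n,px,z):
    o,v=ray(n,px);return o+v*((z-o[2])/v[:,2:])
def tri(p1,p2):
    o1,v1=ray("top",p1);o2,v2=ray("scene",p2);v1=v1[0];v2=v2[0]
    s=np.linalg.lstsq(np.c_[v1,-v2],o2-o1,rcond=None)[0]
    a,b=o1+s[0]*v1,o2+s[1]*v2
    return (a+b)/2,np.linalg.norm(a-b)
def proj(n,P):
    m=vision.camera_model(n);T=m["T"];c=(np.atleast_2d(P)-T[:3,3])@T[:3,:3];u=c[:,:2]/c[:,2:]
    u=u*(1+m["k1"]*(u**2).sum(1,keepdims=True));K=m["mtx"];return u*[K[0,0],K[1,1]]+K[:2,2]
def red(f,x0,y0,x1,y1):
    h=cv2.cvtColor(f[y0:y1,x0:x1],cv2.COLOR_BGR2HSV)
    m=(((h[...,0]<6)|(h[...,0]>172))&(h[...,1]>150)&(h[...,2]>90)).astype(np.uint8)
    k,l,s,c=cv2.connectedComponentsWithStats(m)
    return [(s[i,4],np.round(c[i]+[x0,y0],1).tolist(),s[i,:4].tolist()) for i in range(1,k) if s[i,4]>8]
E
python3 - <<'E'
from h import *
t=cv2.imread("pics/top0.png");s=cv2.imread("pics/scene0.png")
for n,f,b in(("top",t,(170,140,270,250)),("top",t,(375,160,475,265)),("scene",s,(360,185,450,275)),("scene",s,(225,290,325,385))):
    print(n,b,red(f,*b))
def crop(f,x,y):return cv2.resize(f[y:y+100,x:x+133],(400,300),interpolation=cv2.INTER_CUBIC)
cv2.imwrite("pics/c0.png",np.vstack([np.hstack([crop(t,155,145),crop(t,365,160)]),np.hstack([crop(s,345,185),crop(s,210,290)])]))
# white outlines in metric
g=cv2.cvtColor(t,cv2.COLOR_BGR2HSV);m=((g[...,1]<40)&(g[...,2]>190)).astype(np.uint8)
for nm,(x0,y0,x1,y1),z in(("a",(170,145,270,245),.046),("b",(375,160,475,265),.046),("stand",(300,150,350,230),.05)):
    q=np.argwhere(m[y0:y1,x0:x1])[:,::-1]+[x0,y0]
    P=plane("top",q,z)[:,:2]
    r=cv2.minAreaRect(np.float32(P*1000));print(nm,r,len(q),np.round(cv2.boxPoints(r)).tolist())
E
```

```text
top (170, 140, 270, 250) [(np.int32(139), [187.6, 181.8], [11, 36, 14, 13]), (np.int32(78), [232.8, 183.8], [59, 38, 9, 13])]
top (375, 160, 475, 265) [(np.int32(142), [416.8, 191.1], [35, 25, 14, 13]), (np.int32(58), [447.0, 228.6], [69, 64, 7, 10])]
scene (360, 185, 450, 275) [(np.int32(74), [424.2, 199.6], [60, 10, 10, 10]), (np.int32(25), [401.6, 229.4], [38, 41, 8, 8])]
scene (225, 290, 325, 385) [(np.int32(121), [287.8, 313.9], [57, 18, 13, 13]), (np.int32(62), [245.7, 322.0], [17, 25, 9, 14])]
a ((575.023681640625, 246.1016845703125), (175.54730224609375, 177.1468963623047), 10.308305740356445) 3455 [[473.0, 318.0], [505.0, 143.0], [677.0, 175.0], [646.0, 349.0]]
b ((543.328857421875, -267.7320556640625), (176.52806091308594, 175.89944458007812), 75.86222839355469) 3295 [[436.0, -332.0], [607.0, -375.0], [650.0, -204.0], [480.0, -161.0]]
stand ((589.3246459960938, -20.456382751464844), (58.60370635986328, 143.01161193847656), 77.91532135009766) 1151 [[513.0, -34.0], [653.0, -64.0], [665.0, -7.0], [526.0, 23.0]]
```

View pics/c0.png

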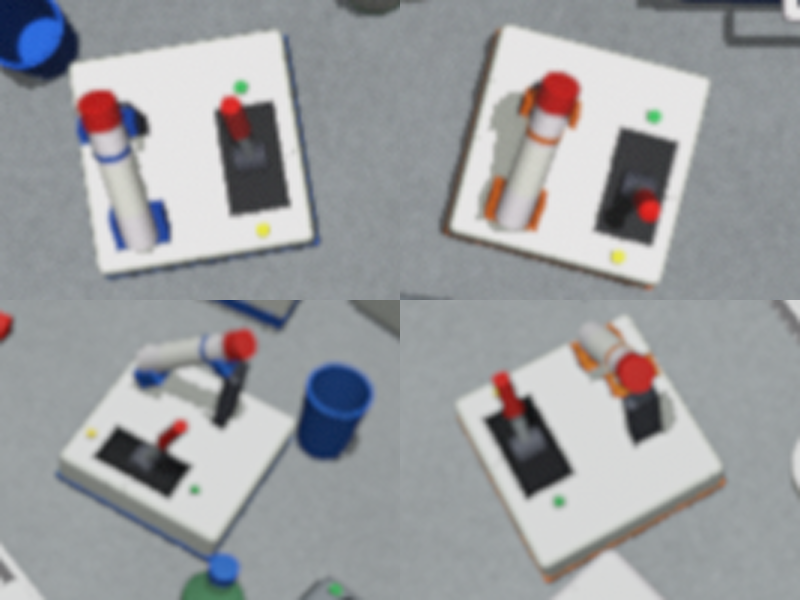

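The crop confirms it: orange-banded tube in shaker b, blue-banded in a, with switch b leaning back (local −x) and switch a forward (+x). Next I check this against triangulation and compute the first moves.

```bash
cat >> h.py <<'E'
def fr(x,y,deg):
    T=np.eye(4);T[:3,:3]=R.from_euler('z',deg,degrees=True).as_matrix();T[:2,3]=x,y;return T
A=fr(.575,.246,10.3);B=fr(.543,-.268,-14.1);S=fr(.589,-.020,-12.1)
def loc(T,p):return T[:3,:3]@(np.array(p)/1000)+T[:3,3]
def tool(az,tilt):
    "tool z tilted by tilt deg from down towards azimuth az; tool y in az+-90 horizontally -> x=az side"
    a,t=np.radians([az,tilt]);z=np.array([np.sin(t)*np.cos(a),np.sin(t)*np.sin(a),-np.cos(t)])
    y=np.array([-np.sin(a),np.cos(a),0]);return np.c_[np.cross(y,z),y,z]
def go(p,M):
    s=bot.observe();M0=R.from_euler('xyz',s["tool_rot"]).as_matrix()
    d=M0.T@(np.array(p)-s["position"]);best=None
    for f in(1,-1):
        v=R.from_matrix(M0.T@(M@np.diag([f,f,1]))).as_rotvec(degrees=True)
        print("slide",np.round(d*100,2),"turn",np.round(v,1),"pos",np.round(p,3),"|d|mm",round(np.linalg.norm(d)*1000),"deg",round(np.linalg.norm(v)),"flip" if f<0 else "")
E
python3 - <<'E'
from h import *
for n,T,q,pt,ps,ct,cs in(("a",A,.4,(232.8,183.8),(401.6,229.4),(187.6,181.8),(424.2,199.6)),("b",B,-.4,(447,228.6),(245.7,322),(416.8,191.1),(287.8,313.9))):
    print(n,"grip tri",tri(pt,ps),"pred",loc(T,(-15+70*np.sin(q),-50,50+70*np.cos(q))))
    print(n,"cap tri",tri(ct,cs),"pred",loc(T,(29-8,45,171-8)))
p=loc(B,(-15-18,-50,0));p[2]=.22
go(p,tool(-14.1+90,0))
E
```

```text
a grip tri (array([0.59242857, 0.19817578, 0.11287869]), np.float64(0.0006791582345669275)) pred [0.59600184 0.19899774 0.11447427]
a cap tri (array([0.58833445, 0.29451659, 0.16194069]), np.float64(0.0003199915144529316)) pred [0.58761549 0.29402967 0.163     ]
b grip tri (array([ 0.49545913, -0.30835402,  0.10856225]), np.float64(0.0027822044953603273)) pred [ 0.48983315 -0.3061986   0.11447427]
b cap tri (array([ 0.57526881, -0.22938562,  0.15898072]), np.float64(0.00012144904915387926)) pred [ 0.57432999 -0.22947167  0.163     ]
slide [ 33.85 -14.58   1.09] turn [-0.000e+00  1.000e-01  1.271e+02] pos [ 0.499 -0.308  0.22 ] |d|mm 369 deg 127 
slide [ 33.85 -14.58   1.09] turn [ -0.1  -0.  -52.9] pos [ 0.499 -0.308  0.22 ] |d|mm 369 deg 53 flip
```

Measured positions match the predicted ones within 2–8 mm. Moving above switch b.

Call:
arm_command(gripper=[8.5,8.5,8.5,8.5,8.5], slide=[[6.8,-2.9,0],[13.6,-5.8,0],[20.4,-8.7,0.5],[27,-11.6,1],[33.8,-14.6,1]], turn=[[0,0,-10],[0,0,-20],[0,0,-31],[0,0,-42],[0,0,-53]])

```text
clock: 0.72
position: [0.461, -0.3477, 0.2224]
tool_rot: [-3.141, -0.0, 1.319]
force: [0.5, -1.0, 0.4]
grip_width: 0.0852
```

Run:
```python
from h import *
p=loc(B,(-15-18,-50,0));p[2]=.22
go(p,tool(-14.1+90,0));print(bot.observe()["clock"],bot.observe()["qpos"])
```

```text
slide [4.74 2.68 0.24] turn [ -0.    0.  179.7] pos [ 0.499 -0.308  0.22 ] |d|mm 55 deg 180 
slide [4.74 2.68 0.24] turn [-0.  -0.  -0.3] pos [ 0.499 -0.308  0.22 ] |d|mm 55 deg 0 flip
0.725 [ 0.77027761  0.46988869 -0.31504204  1.72658252  0.17068376  0.9723645
  0.13918415]
```

Call:
arm_command(gripper=[8.5,8.5,8.5,8.5,8.5], slide=[[4.7,2.7,0.2],[4.7,2.7,0.2],[4.7,2.7,5],[4.7,2.7,9],[4.7,2.7,12]], turn=[[0,0,0],[0,0,0],[0,0,0],[0,0,0],[0,0,0]])

```text
clock: 1.35
position: [0.497, -0.3112, 0.1008]
tool_rot: [-3.14, -0.0, 1.313]
force: [0.7, -0.5, 0.0]
grip_width: 0.0847
```

Call:
arm_command(gripper=[4,2,1.6,1.6,1.6], slide=[[0,0,0],[0,0,0],[0,0,0],[0,0,0],[0,0,0]], turn=[[0,0,0],[0,0,0],[0,0,0],[0,0,0],[0,0,0]], force=30)

```text
clock: 1.98
position: [0.4997, -0.3116, 0.1044]
tool_rot: [3.137, 0.001, 1.313]
force: [2.6, -0.6, 7.5]
grip_width: 0.0231
```

Run:
```python
from h import *
p=loc(B,(-15,-50,0));p[2]=.101
go(p,tool(-14.1+90,0));print(bot.observe()["clock"],bot.observe()["grip_width"])
```

```text
slide [0.3  1.64 0.34] turn [ 1.000e-01 -4.000e-01  1.793e+02] pos [ 0.516 -0.313  0.101] |d|mm 17 deg 179 
slide [0.3  1.64 0.34] turn [ 0.2  0.  -0.7] pos [ 0.516 -0.313  0.101] |d|mm 17 deg 1 flip
1.975 0.02312201653053944
```

Call:
arm_command(gripper=[1.6,1.6,1.6,1.6,1.6], slide=[[0,0.6,0],[0,1.2,0],[0,1.9,0],[0,1.9,0],[0,1.9,0]], turn=[[0,0,0],[0,0,0],[0,0,0],[0,0,0],[0,0,0]])

```text
clock: 2.6
position: [0.5179, -0.3162, 0.1045]
tool_rot: [3.138, 0.001, 1.313]
force: [0.9, 0.6, 10.4]
grip_width: 0.0171
```

Run:
```python
from h import *
p=loc(B,(-15,-50,0));p[2]=.101
go(p,tool(-14.1+90,0));print(bot.observe())
```

```text
slide [ 0.28 -0.24  0.35] turn [ 1.000e-01 -3.000e-01  1.793e+02] pos [ 0.516 -0.313  0.101] |d|mm 5 deg 179 
slide [ 0.28 -0.24  0.35] turn [ 0.2  0.  -0.7] pos [ 0.516 -0.313  0.101] |d|mm 5 deg 1 flip
{'clock': 2.6, 'qpos': array([ 0.64424032,  0.6577715 , -0.28282952,  1.74423843,  0.24758147,
        0.7708077 , -0.01800747]), 'qd': array([-5.50302188e-05, -2.04317181e-03,  7.73464578e-04,  2.50516917e-03,
        4.57750189e-04, -1.06858226e-03, -1.26818418e-03]), 'joint_efforts': array([ 4.76652067e-01, -9.02173948e+01, -3.03675011e+00, -2.57031119e+01,
        6.73313951e-02,  3.16121439e-01, -7.84358068e-03]), 'position': array([ 0.51790712, -0.3161814 ,  0.10450209]), 'tool_rot': array([3.13796458e+00, 7.16591672e-04, 1.31333380e+00]), 'force': array([ 0.91716894,  0.5896752 , 10.35205158]), 'moment': array([-0.04886332, -0.09718217, -0.01539117]), 'grip_width': 0.01711640564198506}
```

Call:
arm_command(gripper=[1.6,1.6,3.5,6,7], slide=[[0,-0.2,0],[0,-0.2,0],[0,-0.2,0],[0,-0.2,0],[0,-0.2,-4]], turn=[[0,0,0],[0,0,0],[0,0,0],[0,0,0],[0,0,0]])

```text
clock: 3.22
position: [0.5131, -0.3144, 0.1409]
tool_rot: [-3.137, -0.001, 1.313]
force: [1.3, -0.3, 0.9]
grip_width: 0.0695
```

Call:
arm_command(gripper=[8.5,8.5,8.5], slide=[[0,0,-6],[0,0,-12],[0,0,-14]], turn=[[0,0,0],[0,0,0],[0,0,0]])

```text
clock: 3.6
position: [0.5153, -0.3155, 0.2865]
tool_rot: [3.137, 0.001, 1.313]
force: [0.3, 0.1, -0.8]
grip_width: 0.0849
```

Run:
```python
from h import *
p=loc(A,(-15+18,-50,0));p[2]=.25
go(p,tool(10.3+90,0));print(bot.observe()["clock"],bot.observe()["position"])
s=vision.grab_frame("scene")
r=red(s,225,290,325,385);print(r,proj("scene",loc(B,(-15,-50,120))))
```

```text
slide [51.42 -6.16  3.56] turn [  0.2  -0.3 154.9] pos [0.587 0.197 0.25 ] |d|mm 519 deg 155 
slide [51.42 -6.16  3.56] turn [  0.2   0.1 -25.1] pos [0.587 0.197 0.25 ] |d|mm 519 deg 25 flip
3.6 [ 0.51527535 -0.31550265  0.28645221]
[(np.int32(123), [287.9, 314.0], [57, 18, 13, 13]), (np.int32(57), [248.6, 327.0], [20, 32, 7, 11])] [[248.50803685 326.64831688]]
```

Switch b's grip now projects where an upright lever should be, 0.4 px off. On to switch a.

Call:
arm_command(gripper=[8.5,8.5,8.5,8.5,8.5], slide=[[6,-0.7,0],[12,-1.4,0],[18,-2.1,0],[24,-2.8,0],[30,-3.5,0]], turn=[[0,0,-3],[0,0,-6],[0,0,-9],[0,0,-12],[0,0,-15]])

```text
clock: 4.28
position: [0.5568, -0.0144, 0.2824]
tool_rot: [-3.141, 0.0, 1.577]
force: [1.2, 0.0, 0.7]
grip_width: 0.0854
```

Run:
```python
from h import *
p=loc(A,(-15+18,-50,0));p[2]=.22
go(p,tool(10.3+90,0))
```

```text
slide [21.16  3.13  6.23] turn [  0.   0. 170.] pos [0.587 0.197 0.22 ] |d|mm 223 deg 170 
slide [21.16  3.13  6.23] turn [ -0.   0. -10.] pos [0.587 0.197 0.22 ] |d|mm 223 deg 10 flip
```

Call:
arm_command(gripper=[8.5,8.5,8.5,8.5,8.5], slide=[[5.5,0.8,1],[11,1.6,2],[16,2.4,4],[21.2,3.1,6.2],[21.2,3.1,6.2]], turn=[[0,0,-3],[0,0,-6],[0,0,-9],[0,0,-10],[0,0,-10]])

```text
clock: 4.9
position: [0.5854, 0.2002, 0.2183]
tool_rot: [-3.138, -0.002, 1.756]
force: [-0.5, -1.2, -0.5]
grip_width: 0.085
```

Run:
```python
from h import *
p=loc(A,(-15+18,-50,0));p[2]=.101
go(p,tool(10.3+90,0))
```

```text
slide [-0.33  0.13 11.73] turn [   0.2   -0.3 -179.7] pos [0.587 0.197 0.101] |d|mm 117 deg 180 
slide [-0.33  0.13 11.73] turn [-0.2 -0.1  0.3] pos [0.587 0.197 0.101] |d|mm 117 deg 0 flip
```

Call:
arm_command(gripper=[8.5,8.5,8.5,8.5,8.5], slide=[[-0.2,0.1,3],[-0.2,0.1,7],[-0.2,0.1,11.6],[-0.2,0.1,11.6],[-0.2,0.1,11.6]], turn=[[0,0,0],[0,0,0],[0,0,0],[0,0,0],[0,0,0]])

```text
clock: 5.52
position: [0.5892, 0.1942, 0.1063]
tool_rot: [3.14, -0.0, 1.749]
force: [-0.0, 0.7, 0.4]
grip_width: 0.0852
```

Call:
arm_command(gripper=[4,2,1.6,1.6,1.6], slide=[[0,0,0],[0,0,0],[0,0,0],[0,0,0],[0,0,0]], turn=[[0,0,0],[0,0,0],[0,0,0],[0,0,0],[0,0,0]])

```text
clock: 6.15
position: [0.5888, 0.1944, 0.1055]
tool_rot: [3.141, 0.0, 1.75]
force: [-2.7, -1.5, 13.9]
grip_width: 0.0225
```

Run:
```python
from h import *
p=loc(A,(-15,-50,0));p[2]=.101
go(p,tool(10.3+90,0));print(bot.observe()["position"])
```

```text
slide [ 0.32 -1.93  0.45] turn [ 0.000e+00 -1.000e-01  1.799e+02] pos [0.569 0.194 0.101] |d|mm 20 deg 180 
slide [ 0.32 -1.93  0.45] turn [ 0.   0.  -0.1] pos [0.569 0.194 0.101] |d|mm 20 deg 0 flip
[0.58875961 0.19436963 0.10552847]
```

Call:
arm_command(gripper=[1.6,1.6,1.6,1.6,1.6], slide=[[0,-0.6,0],[0,-1.2,0],[0,-1.9,0],[0,-1.9,0],[0,-1.9,0]], turn=[[0,0,0],[0,0,0],[0,0,0],[0,0,0],[0,0,0]])

```text
clock: 6.78
position: [0.5707, 0.1911, 0.1058]
tool_rot: [3.139, -0.0, 1.75]
force: [-0.2, -0.8, 14.5]
grip_width: 0.0171
```

Run:
```python
from h import *
p=loc(A,(-15,-50,0));p[2]=.101
go(p,tool(10.3+90,0));print(bot.observe()["grip_width"],bot.observe()["force"])
```

```text
slide [ 0.33 -0.1   0.48] turn [ -0.   -0.2 179.9] pos [0.569 0.194 0.101] |d|mm 6 deg 180 
slide [ 0.33 -0.1   0.48] turn [ 0.1 -0.  -0.1] pos [0.569 0.194 0.101] |d|mm 6 deg 0 flip
0.017051936080381948 [-0.17819103 -0.83226866 14.47510902]
```

Call:
arm_command(gripper=[1.6,1.6,3.5,6,7], slide=[[0,-0.1,0],[0,-0.1,0],[0,-0.1,0],[0,-0.1,0],[0,-0.1,-4]], turn=[[0,0,0],[0,0,0],[0,0,0],[0,0,0],[0,0,0]])

```text
clock: 7.4
position: [0.5672, 0.19, 0.1427]
tool_rot: [-3.136, 0.001, 1.75]
force: [-0.2, -0.0, 1.4]
grip_width: 0.0698
```

Call:
arm_command(gripper=[8.5,8.5,8.5,8.5], slide=[[0,0,-6],[0,0,-12],[0,0,-16],[0,0,-16]], turn=[[0,0,0],[0,0,0],[0,0,0],[0,0,0]])

```text
clock: 7.9
position: [0.5696, 0.1911, 0.3074]
tool_rot: [3.137, -0.001, 1.75]
force: [-0.1, 0.4, -0.6]
grip_width: 0.0852
```

```bash
cat >> h.py <<'E'
U=np.array([1,0,1])/2**.5
def grasp(T,yaw,s=68,back=0,depth=.016,tilt=10):
    "TCP pose in the cradle: tube point s mm from foot, lying depth behind TCP; back = retreat along tool"
    M=tool(yaw,tilt);p=loc(T,np.array([-70,45,72])+s*U)+(depth-back)*M[:,2];return p,M
E
python3 - <<'E'
from h import *
f=vision.grab_frame("scene");t=vision.grab_frame("top");cv2.imwrite("pics/t1.png",t)
print("a",red(f,360,185,450,275),proj("scene",loc(A,(-15,-50,120))))
print("b",red(f,225,290,325,385),proj("scene",loc(B,(-15,-50,120))))
print(red(t,375,160,475,265),proj("top",loc(B,(-15,-50,130))))
print(red(t,170,140,270,250),proj("top",loc(A,(-15,-50,130))))
print("above a");go(*grasp(A,10.3,back=.12));print("grasp a");go(*grasp(A,10.3));print(bot.observe()["position"],bot.observe()["qpos"])
E
```

```text
a [(np.int32(65), [424.0, 199.6], [60, 11, 9, 8]), (np.int32(37), [394.7, 224.4], [33, 35, 5, 11])] [[394.97677663 224.1104145 ]]
b [(np.int32(121), [287.9, 313.9], [57, 18, 13, 13]), (np.int32(59), [248.5, 327.1], [20, 32, 7, 11])] [[248.50803685 326.64831688]]
[(np.int32(143), [416.8, 191.1], [35, 25, 14, 13]), (np.int32(47), [450.1, 218.4], [72, 55, 7, 8])] [[450.37933651 218.61630157]]
[] [[233.26205588 192.65799397]]
above a
slide [ 9.85 -2.38  8.17] turn [ -7.9  -7.9 -89.8] pos [0.528 0.283 0.223] |d|mm 130 deg 90 
slide [ 9.85 -2.38  8.17] turn [-7.9  7.9 89.7] pos [0.528 0.283 0.223] |d|mm 130 deg 90 flip
grasp a
slide [ 9.86 -0.29 19.99] turn [ -7.9  -7.9 -89.8] pos [0.548 0.287 0.104] |d|mm 223 deg 90 
slide [ 9.86 -0.29 19.99] turn [-7.9  7.9 89.7] pos [0.548 0.287 0.104] |d|mm 223 deg 90 flip
[0.56862297 0.1904657  0.30421131] [-0.03444558  0.46123381 -0.56208665  1.55826123  0.25771922  1.1973086
 -0.46516916]
```

Both grips are where upright levers project. Next, tube a: turn and approach from above.

Call:
arm_command(gripper=[8.5,8.5,8.5,8.5,8.5], slide=[[2,-0.5,0],[4,-1,0],[6,-1.5,0],[8,-2,0],[9.8,-2.4,1]], turn=[[-0.9,-0.9,-10],[-1.8,-1.8,-20],[-2.6,-2.6,-30],[-3.5,-3.5,-40],[-4.4,-4.4,-50]])

```text
clock: 8.62
position: [0.5271, 0.2835, 0.2935]
tool_rot: [3.107, 0.099, 2.628]
force: [-0.1, -0.2, 0.2]
grip_width: 0.085
```

Run:
```python
from h import *
print("above a");go(*grasp(A,10.3,back=.12))
```

```text
above a
slide [ 0.64 -0.25  7.07] turn [ -3.5  -3.5 -39.4] pos [0.528 0.283 0.223] |d|mm 71 deg 40 
slide [ 0.64 -0.25  7.07] turn [ -4.5   4.5 140.4] pos [0.528 0.283 0.223] |d|mm 71 deg 141 flip
```

Call:
arm_command(gripper=[8.5,8.5,8.5,8.5,8.5], slide=[[0.2,0,1],[0.4,-0.1,2],[0.6,-0.2,4],[0.6,-0.2,7],[0.6,-0.2,7]], turn=[[-0.9,-0.9,-10],[-1.8,-1.8,-20],[-2.6,-2.6,-30],[-3.5,-3.5,-39.4],[-3.5,-3.5,-39.4]])

```text
clock: 9.25
position: [0.5277, 0.2816, 0.2216]
tool_rot: [-3.141, 0.171, -2.969]
force: [0.3, 0.0, 0.5]
grip_width: 0.085
```

Run:
```python
from h import *
print("grasp a");go(*grasp(A,10.3));print(bot.observe()["qpos"])
```

```text
grasp a
slide [-0.09  0.17 11.91] turn [-0.1 -0.2 -0.4] pos [0.548 0.287 0.104] |d|mm 119 deg 0 
slide [-0.09  0.17 11.91] turn [-4.000e-01  1.000e-01  1.796e+02] pos [0.548 0.287 0.104] |d|mm 119 deg 180 flip
[-0.01340707  0.53509191 -0.86285633  1.79603443  0.63405822  0.92738011
  0.59374215]
```

Call:
arm_command(gripper=[8.5,8.5,8.5,8.5,8.5], slide=[[-0.1,0.2,4],[-0.1,0.2,8],[-0.1,0.2,11.9],[-0.1,0.2,11.9],[-0.1,0.2,11.9]], turn=[[0,0,0],[0,0,0],[0,0,0],[0,0,0],[0,0,0]])

```text
clock: 9.88
position: [0.5502, 0.2894, 0.1091]
tool_rot: [3.14, 0.177, -2.971]
force: [0.9, -0.1, 0.4]
grip_width: 0.0848
```

Call:
arm_command(gripper=[5,3.5,2.6,2.4,2.4], slide=[[0,0,0],[0,0,0],[0,0,0],[0,0,0],[0,0,0]], turn=[[0,0,0],[0,0,0],[0,0,0],[0,0,0],[0,0,0]], force=40)

```text
clock: 10.5
position: [0.5501, 0.2885, 0.1079]
tool_rot: [3.141, 0.176, -2.969]
force: [-2.5, -2.6, 8.5]
grip_width: 0.0267
```

Run:
```python
from h import *
go(*grasp(A,10.3));print(bot.observe()["force"],bot.observe()["grip_width"])
f=vision.grab_frame("scene");cv2.imwrite("pics/g1.png",cv2.resize(f[150:300,330:530],(800,600)))
```

```text
slide [ 0.28 -0.13  0.31] turn [-0.   0.1 -0.4] pos [0.548 0.287 0.104] |d|mm 4 deg 0 
slide [ 0.28 -0.13  0.31] turn [1.000e-01 1.000e-01 1.796e+02] pos [0.548 0.287 0.104] |d|mm 4 deg 180 flip
[-2.53482355 -2.60153491  8.54590777] 0.026651367248379958
```

View pics/g1.png

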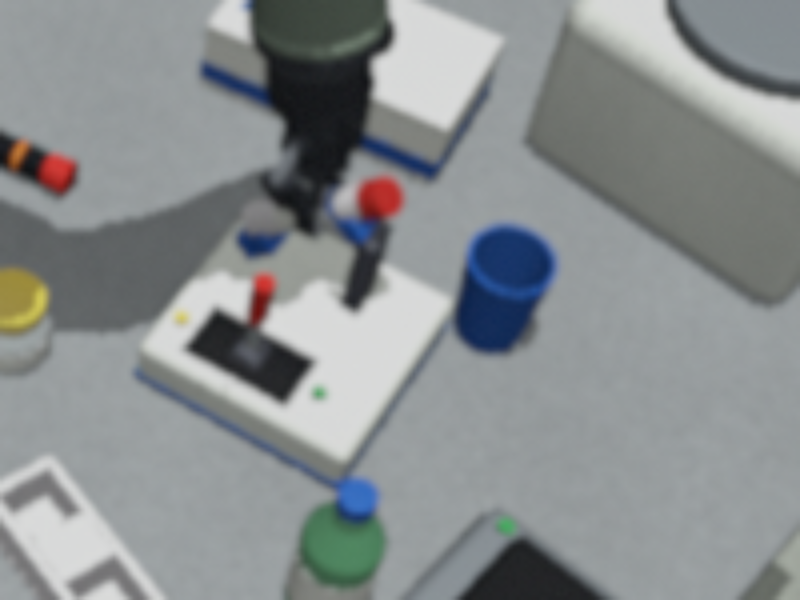

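Tube a is gripped on its body (crop: pads just under the blue band, lever a upright). Lift it and work out the placing pose.

Call:
arm_command(gripper=[2.4,2.4,2.4,2.4,2.4], slide=[[0,0,-2],[0,0,-5],[0,0,-10],[0,0,-15],[0,0,-20]], turn=[[0,0,0],[0,0,0],[0,0,0],[0,0,0],[0,0,0]])

```text
clock: 11.18
position: [0.5145, 0.2825, 0.307]
tool_rot: [3.141, 0.176, -2.968]
force: [-0.2, -0.6, -0.1]
grip_width: 0.0271
```

```bash
cat >> h.py <<'E'
def hold(T,yaw,tcp,tilt=10):
    M=tool(yaw,tilt);c=T[:3,:3]@U;f=loc(T,(-70,45,72))
    s,d=np.linalg.lstsq(np.c_[c,M[:,2]],np.array(tcp)-f,rcond=None)[0];print("s,depth",s,d);return s,d
def place(x,s,d,az,clear,tilt=55):
    M=tool(az,tilt);return loc(S,(x,0,6))+[0,0,s+clear]+d*M[:,2],M
E
python3 - <<'E'
from h import *
s,d=hold(A,10.3,[.5501,.2885,.1079])
go(*place(42,s,d,-12,.15));print(bot.observe()["grip_width"],bot.observe()["qpos"])
E
```

```text
s,depth 0.07144902213220874 0.014847657336275296
slide [ -5.48 -33.13   9.89] turn [ 12.2 -44.4  19. ] pos [ 0.642 -0.031  0.219] |d|mm 350 deg 50 
slide [ -5.48 -33.13   9.89] turn [  61.4   16.8 -148.5] pos [ 0.642 -0.031  0.219] |d|mm 350 deg 162 flip
0.027093299895604793 [ 0.04126231  0.42834381 -0.9349001   1.7209363   0.5158326   1.06410182
  0.68691657]
```

Call:
arm_command(gripper=[2.4,2.4,2.4,2.4,2.4], slide=[[-1,-5.5,0],[-2,-11,0],[-3,-16.5,0],[-4,-22,1],[-5,-27.5,2]], turn=[[2.4,-8.8,3.8],[4.9,-17.7,7.6],[7.3,-26.6,11.4],[9.7,-35.5,15.2],[12.2,-44.4,19]])

```text
clock: 11.8
position: [0.5992, 0.0594, 0.3022]
tool_rot: [-3.078, 0.82, 3.022]
force: [1.0, -0.7, -0.2]
grip_width: 0.0266
```

Run:
```python
from h import *
go(*place(42,.0714,.0148,-12,.12));print(bot.observe()["grip_width"],bot.observe()["qpos"])
```

```text
slide [ 4.65 -7.75 12.13] turn [ 0.4 -7.9  3.5] pos [ 0.642 -0.031  0.189] |d|mm 151 deg 9 
slide [ 4.65 -7.75 12.13] turn [  12.2    0.6 -176.1] pos [ 0.642 -0.031  0.189] |d|mm 151 deg 177 flip
0.02656833139261167 [ 0.07438061  0.22225562 -0.59028493  2.21228416  1.55457265  0.5915584
 -0.35763032]
```

Call:
arm_command(gripper=[2.4,2.4,2.4,2.4,2.4], slide=[[1,-4,3],[2,-7.7,6],[3.5,-7.8,9],[4.6,-7.8,12.1],[4.6,-7.8,12.1]], turn=[[0.1,-3,1],[0.3,-6,2.5],[0.4,-8,3.5],[0.4,-8,3.5],[0.4,-8,3.5]])

```text
clock: 12.42
position: [0.6413, -0.0313, 0.1861]
tool_rot: [-3.14, 0.954, 2.933]
force: [-0.9, 0.2, 0.3]
grip_width: 0.0264
```

Run:
```python
from h import *
go(*place(42,.0714,.0148,-12,.06));print(bot.observe()["grip_width"],bot.observe()["qpos"])
f=vision.grab_frame("scene");t=vision.grab_frame("top")
cv2.imwrite("pics/p1.png",np.hstack([cv2.resize(f[190:340,290:440],(400,400)),cv2.resize(t[110:260,250:400],(400,400))]))
b=loc(S,(42,0,0));print(proj("top",[b+[0,0,h] for h in(.126+.07,.126+.21)]),proj("scene",[b+[0,0,h] for h in(.126,.126+.14)]))
```

```text
slide [4.63 0.02 3.36] turn [-0.  -0.3  0. ] pos [ 0.642 -0.031  0.129] |d|mm 57 deg 0 
slide [4.63 0.02 3.36] turn [ 5.0e-01 -1.0e-01 -1.8e+02] pos [ 0.642 -0.031  0.129] |d|mm 57 deg 180 flip
0.026431695748512864 [ 0.22835382  0.56162143 -0.56082421  2.32823759  2.38217967  0.85289639
 -1.03520221]
[[329.55478189 162.7983774 ]
 [330.3648156  149.2735054 ]] [[358.41036686 283.98529555]
 [362.22362447 255.46329801]]
```

View pics/p1.png

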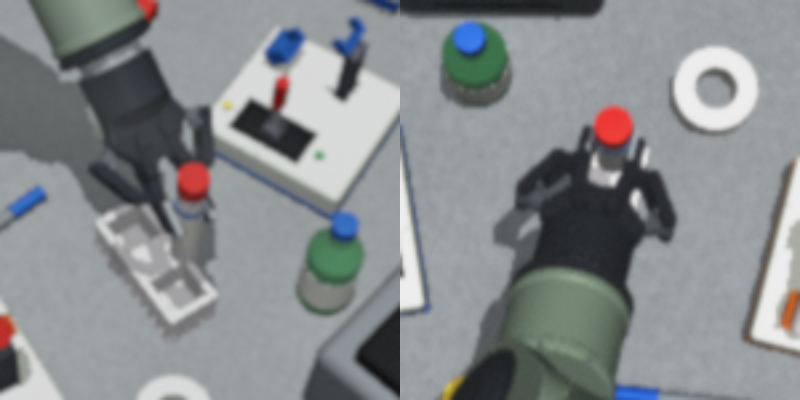

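Tube a is upright over the far cell; cap at top-view px (329.5,157), 1–2 px from the prediction. Lowering.

Call:
arm_command(gripper=[2.4,2.4,2.4,2.4,2.4], slide=[[1.2,0,0.9],[2.4,0,1.8],[3.6,0,2.7],[4.6,0,3.4],[4.6,0,3.4]], turn=[[0,0,0],[0,0,0],[0,0,0],[0,0,0],[0,0,0]])

```text
clock: 13.15
position: [0.6426, -0.0309, 0.1307]
tool_rot: [-3.14, 0.957, 2.935]
force: [0.4, -0.8, -0.6]
grip_width: 0.0269
```

Run:
```python
from h import *
go(*place(42,.0714,.0148,-12,.004));print(bot.observe()["grip_width"],bot.observe()["qpos"])
```

```text
slide [ 4.75 -0.05  3.28] turn [ 0.  -0.2  0.1] pos [ 0.642 -0.031  0.073] |d|mm 58 deg 0 
slide [ 4.75 -0.05  3.28] turn [ 3.000e-01  1.000e-01 -1.799e+02] pos [ 0.642 -0.031  0.073] |d|mm 58 deg 180 flip
0.026856917205949786 [ 0.22015739  0.7115124  -0.55526185  2.33624632  2.47702062  0.99306464
 -1.09866844]
```

Call:
arm_command(gripper=[2.4,2.4,2.4,2.4,2.4], slide=[[1,0,0.7],[2,0,1.4],[3,0,2.1],[4,0,2.8],[4.7,0,3.2]], turn=[[0,0,0],[0,0,0],[0,0,0],[0,0,0],[0,0,0]])

```text
clock: 13.78
position: [0.6414, -0.0309, 0.0722]
tool_rot: [-3.14, 0.955, 2.935]
force: [-0.3, -0.3, -0.2]
grip_width: 0.0267
```

Call:
arm_command(gripper=[2.4,2.4], slide=[[0,0,0],[0,0,0]], turn=[[0,0,0],[0,0,0]])

```text
clock: 14.02
position: [0.6417, -0.0309, 0.0736]
tool_rot: [-3.14, 0.956, 2.935]
force: [0.6, 0.9, -0.6]
grip_width: 0.0267
```

Run:
```python
from h import *
go(*place(42,.0714,.0148,-12,.002));print(bot.observe()["grip_width"],bot.observe()["qpos"])
t=vision.grab_frame("top");print(red(t,290,120,370,200));b=loc(S,(42,0,0));print(proj("top",[b+[0,0,h] for h in(.146,)]))
```

```text
slide [ 0.2  -0.04  0.18] turn [ 0.  -0.2  0.1] pos [ 0.642 -0.031  0.071] |d|mm 3 deg 0 
slide [ 0.2  -0.04  0.18] turn [ 3.000e-01  1.000e-01 -1.799e+02] pos [ 0.642 -0.031  0.071] |d|mm 3 deg 180 flip
0.026682603703862544 [ 0.21018416  0.86353114 -0.53730375  2.32837281  2.55939048  1.11979634
 -1.14360866]
[(np.int32(130), [328.9, 167.2], [33, 41, 13, 13])]
[[329.30558865 166.95897711]]
```

Call:
arm_command(gripper=[2.4,2.4,3,4,5.5], slide=[[0.25,0,0.2],[0.25,0,0.2],[0.25,0,0.2],[0.25,0,0.2],[0.25,0,0.2]], turn=[[0,0,0],[0,0,0],[0,0,0],[0,0,0],[0,0,0]])

```text
clock: 14.7
position: [0.6419, -0.031, 0.0703]
tool_rot: [-3.14, 0.956, 2.935]
force: [1.0, 0.6, 0.6]
grip_width: 0.0551
```

Call:
arm_command(gripper=[5.5,5.5,5.5,5.5,5.5], slide=[[0,0,0],[0,0,-3],[0,0,-7],[0,0,-11],[-4,0,-14]], turn=[[0,0,0],[0,0,0],[0,0,0],[0,0,0],[0,0,0]])

```text
clock: 15.32
position: [0.5919, 0.0165, 0.0893]
tool_rot: [-3.119, 0.941, 2.996]
force: [-2.0, 0.7, -0.9]
grip_width: 0.0549
```

Run:
```python
from h import *
print("above b");go(*grasp(B,-14.1,back=.13))
t=vision.grab_frame("top");print(red(t,290,120,370,200));print(bot.observe()["position"],bot.observe()["qpos"])
f=vision.grab_frame("scene");b=loc(S,(42,0,0));print(red(f,330,230,400,300),proj("scene",b+[0,0,.146]),proj("top",b+[0,0,.146]))
```

```text
above b
slide [ -8.96 -24.23 -11.43] turn [ 1.9 43.9  4.5] pos [ 0.514 -0.214  0.232] |d|mm 283 deg 44 
slide [ -8.96 -24.23 -11.43] turn [ -65.7    2.8 -162.8] pos [ 0.514 -0.214  0.232] |d|mm 283 deg 176 flip
[(np.int32(124), [329.3, 167.8], [34, 42, 12, 13])]
[0.59180574 0.01788128 0.09098264] [ 0.54591605  1.15705724 -1.20737493  2.41966177  2.39141529  1.52966957
 -0.64485714]
[(np.int32(92), [358.5, 281.8], [24, 47, 10, 11])] [[358.91331663 280.2371188 ]] [[329.30558865 166.95897711]]
```

Tube a stands in the far cell (cap moved under 1 px). The retreat swung aside near a joint limit, so I go straight up next.

Call:
arm_command(gripper=[5.5,5.5,5.5,5.5,5.5], slide=[[-2.5,0,-1.5],[-5,0,-3],[-8,0,-5],[-11,0,-7],[-13,0,-8.5]], turn=[[0,4,0],[0,10,0],[0,18,0],[0,25,0],[0,30,0]])

```text
clock: 16.05
position: [0.6008, 0.0154, 0.2427]
tool_rot: [-3.123, 0.425, 2.98]
force: [0.2, -1.2, -1.1]
grip_width: 0.0548
```

Run:
```python
from h import *
print("above b");go(*grasp(B,-14.1,back=.13))
t=vision.grab_frame("top");print(red(t,290,120,370,200));print(bot.observe()["position"],bot.observe()["qpos"])
```

```text
above b
slide [  4.91 -24.08  -0.65] turn [ 0.4 14.4  4.5] pos [ 0.514 -0.214  0.232] |d|mm 246 deg 15 
slide [  4.91 -24.08  -0.65] turn [ -22.     0.6 -174.1] pos [ 0.514 -0.214  0.232] |d|mm 246 deg 175 flip
[(np.int32(126), [329.3, 167.9], [33, 42, 13, 13])]
[0.6018908  0.01783522 0.2475607 ] [ 0.77046083  0.69129565 -1.42840123  1.95875319  1.19066126  1.04829549
  0.2567901 ]
```

Call:
arm_command(gripper=[8.5,8.5,8.5,8.5,8.5], slide=[[1,-5,-2],[2,-10,-2],[3,-15,-2],[4,-20,-1],[4.9,-24,-0.6]], turn=[[0,4,1],[0,8,2],[0,12,3],[0.4,14.4,4.5],[0.4,14.4,4.5]])

```text
clock: 16.73
position: [0.514, -0.2161, 0.2294]
tool_rot: [-3.139, 0.175, 2.893]
force: [0.7, 0.7, 0.3]
grip_width: 0.0853
```

Run:
```python
from h import *
print("above b");go(*grasp(B,-14.1,back=.11));print(bot.observe()["position"],bot.observe()["qpos"])
```

```text
above b
slide [0.04 0.18 1.69] turn [-0.2  0.  -0.1] pos [ 0.517 -0.215  0.213] |d|mm 17 deg 0 
slide [0.04 0.18 1.69] turn [1.000e-01 2.000e-01 1.799e+02] pos [ 0.517 -0.215  0.213] |d|mm 17 deg 180 flip
[ 0.51397653 -0.21609781  0.22936648] [ 1.24180865  0.73730196 -1.42651262  1.88635884  0.90525624  1.11247063
  0.83112678]
```

Call:
arm_command(gripper=[8.5,8.5,8.5,8.5,8.5], slide=[[0,0.2,4],[0,0.2,8],[0,0.2,12.7],[0,0.2,12.7],[0,0.2,12.7]], turn=[[0,0,0],[0,0,0],[0,0,0],[0,0,0],[0,0,0]])

```text
clock: 17.35
position: [0.5367, -0.2165, 0.1068]
tool_rot: [-3.141, 0.177, 2.898]
force: [-0.1, -0.8, -0.2]
grip_width: 0.0851
```

Call:
arm_command(gripper=[5,3.5,2.6,2.4,2.4], slide=[[0,0,0],[0,0,0],[0,0,0],[0,0,0],[0,0,0]], turn=[[0,0,0],[0,0,0],[0,0,0],[0,0,0],[0,0,0]])

```text
clock: 17.98
position: [0.5361, -0.2174, 0.1058]
tool_rot: [-3.14, 0.176, 2.898]
force: [-4.4, -5.0, 10.1]
grip_width: 0.027
```

Run:
```python
from h import *
o=bot.observe();go(*grasp(B,-14.1));print(o["qpos"],o["force"]);hold(B,-14.1,o["position"])
t=vision.grab_frame("top");print(red(t,375,160,475,265))
```

```text
slide [ 0.03 -0.24  0.14] turn [-0.1  0.1  0.1] pos [ 0.535 -0.22   0.104] |d|mm 3 deg 0 
slide [ 0.03 -0.24  0.14] turn [-1.000e-01 -1.000e-01 -1.799e+02] pos [ 0.535 -0.22   0.104] |d|mm 3 deg 180 flip
[ 1.10012053  0.89162277 -1.23106462  1.93940569  1.13511175  0.96882048
  0.6788109 ] [-4.35632088 -5.04369041 10.11293573]
s,depth 0.06841094966224616 0.014828871174090265
[(np.int32(98), [415.3, 189.2], [34, 24, 14, 11])]
```

Tube b is gripped. The near cell lies close to the arm's fold limit, so I lift and fit a simple kinematic model from logged joint/pose pairs to choose the tool azimuth.

Call:
arm_command(gripper=[2.4,2.4,2.4,2.4,2.4], slide=[[0,0,-2],[0,0,-5],[0,0,-10],[0,0,-15],[0,0,-20]], turn=[[0,0,0],[0,0,0],[0,0,0],[0,0,0],[0,0,0]])

```text
clock: 18.65
position: [0.5018, -0.2078, 0.3035]
tool_rot: [3.141, 0.175, 2.899]
force: [0.3, -0.1, -1.4]
grip_width: 0.0268
```

```bash
cat > kin.py <<'E'
from h import *
from itertools import product
from scipy.optimize import least_squares
o=bot.observe()
D=[([1.0988,.5220,-.03624,1.5999,.02121,1.0211,-.11283],[.24423,-.575,.23077],[-3.1406,.0001,.4017]),
([.64424,.65777,-.28283,1.74424,.24758,.77081,-.018],[.51791,-.31618,.1045],[3.138,.0007,1.3133]),
([.22835,.56162,-.56082,2.32824,2.38218,.8529,-1.0352],[.6413,-.0313,.1861],[-3.14,.954,2.933]),
([1.2418,.7373,-1.4265,1.8864,.9053,1.1125,.8311],[.51398,-.2161,.2294],[-3.139,.175,2.893]),
([1.1001,.8916,-1.2311,1.9394,1.1351,.9688,.6788],[.5361,-.2174,.1058],[-3.14,.176,2.898]),
(o["qpos"],o["position"],o["tool_rot"])]
def fk(q,sg,k):
    h,L1,L2,L3,a1,a2,c,c0,c7=k
    rz=lambda a:R.from_euler('z',a).as_matrix();ry=lambda a:R.from_euler('y',a).as_matrix()
    M=rz(sg[0]*q[0]+c0);p=np.array([0,0,h])
    M=M@ry(q[1])@rz(sg[1]*q[2]);p=p+M@[a1,c,L1]
    M=M@ry(q[3]);p=p+M@[a2,0,0]
    M=M@rz(sg[2]*q[4]);p=p+M@[0,0,L2]
    M=M@ry(q[5])@rz(sg[3]*q[6]+c7);return p+M@[0,0,L3],M
def fit():
    best=None
    for sg in product((1,-1),repeat=4):
      for c7 in(0,np.pi/2,-np.pi/2,np.pi):
        def res(k):
            r=[]
            for q,p,e in D:
                P,M=fk(q,sg,k);r+=list((P-p)*3)+list((M-R.from_euler('xyz',e).as_matrix()).ravel()*.5)
            return np.r_[r,np.array(k[4:7])*.02]
        s=least_squares(res,[.35,.45,.4,.25,0,0,0,0,c7])
        if best is None or s.cost<best[0]:best=(s.cost,sg,s.x)
    return best
E
python3 - <<'E'
from kin import *
c,sg,k=fit();print(c,sg,np.round(k,3))
for q,p,e in D:print(np.round((fk(q,sg,k)[0]-p)*1000,1))
lo=np.array([-2.91,-.3,-1.5,.17,-1.26,.16,-2.52])+.05;hi=np.array([2.91,2.13,1.42,2.43,4.41,1.93,2.52])-.05
for az in range(-90,91,15):
  out=[]
  for cl in(.12,.003):
    p,M=place(-42,.0684,.0148,az,cl);b=min((least_squares(lambda q:np.r_[(fk(q,sg,k)[0]-p)*3,(fk(q,sg,k)[1]-M).ravel()],np.clip(q0,lo+.01,hi-.01),bounds=(lo,hi)) for q0 in[o["qpos"],D[2][0]]),key=lambda s:s.cost)
    out.append((b.cost<1e-4,round(b.cost,5),np.round(b.x,2).tolist()))
  print(az,out)
E
```

```text
0.0017054787708044657 (-1, -1, -1, -1) [ 0.335  0.531  0.442  0.342 -0.025  0.004 -0.03  -0.039  1.535]
[ 1.4  7.9 -0.2]
[-2.5  7.1 -0.3]
[-4.9 -2.3  0.3]
[ 5.6 -4.  -0.4]
[ 3.5 -1.5  1.7]
[ 7.5 -5.3 -1.2]
-90 [(np.True_, np.float64(0.0), [-0.29, 0.77, -0.35, 1.75, 0.98, 1.5, -1.15]), (np.True_, np.float64(0.0), [-0.24, 0.98, -0.43, 1.75, 1.11, 1.48, -1.34])]
-75 [(np.True_, np.float64(0.0), [-0.1, 0.76, -0.67, 1.92, 1.25, 1.56, -1.19]), (np.True_, np.float64(0.0), [-0.28, 0.93, -0.41, 1.92, 1.29, 1.36, -1.35])]
-60 [(np.True_, np.float64(0.0), [-0.1, 0.69, -0.66, 2.09, 1.41, 1.41, -1.16]), (np.True_, np.float64(0.0), [-0.22, 0.91, -0.49, 2.09, 1.54, 1.34, -1.38])]
-45 [(np.True_, np.float64(0.0), [-0.23, 0.57, -0.44, 2.25, 1.61, 1.15, -1.17]), (np.True_, np.float64(0.0), [-0.1, 0.92, -0.61, 2.25, 1.83, 1.4, -1.39])]
-30 [(np.False_, np.float64(0.00012), [-0.02, 0.55, -0.6, 2.38, 1.91, 1.11, -1.15]), (np.True_, np.float64(2e-05), [-0.05, 0.91, -0.55, 2.38, 2.14, 1.34, -1.4])]
-15 [(np.False_, np.float64(0.00836), [0.12, 0.5, -0.57, 2.38, 2.2, 0.87, -1.05]), (np.False_, np.float64(0.0
[... 454 characters left out ...]
]), (np.True_, np.float64(0.0), [0.89, 0.97, -0.74, 2.37, 3.61, 0.59, -0.93])]
45 [(np.True_, np.float64(0.0), [1.35, 1.13, -1.45, 2.23, 1.2, 0.26, 1.63]), (np.True_, np.float64(0.0), [1.34, 1.51, -1.4, 2.22, 1.73, 0.44, 1.41])]
60 [(np.True_, np.float64(0.0), [1.33, 1.2, -1.45, 2.07, 0.54, 0.5, 2.47]), (np.True_, np.float64(0.0), [1.32, 1.53, -1.42, 2.06, 1.04, 0.56, 2.23])]
75 [(np.False_, np.float64(0.02275), [1.2, 1.26, -1.45, 1.99, 0.62, 0.64, 2.47]), (np.False_, np.float64(0.00571), [1.24, 1.54, -1.45, 1.96, 0.88, 0.75, 2.47])]
90 [(np.False_, np.float64(0.09453), [1.08, 1.28, -1.45, 1.95, 0.66, 0.77, 2.47]), (np.False_, np.float64(0.05769), [1.13, 1.52, -1.45, 1.95, 0.9, 0.84, 2.47])]
```

The fit (≤9 mm error) says azimuth −60° is well inside all joint ranges for the near cell (straight ahead is not).

Run:
```python
from h import *
go(*place(-42,.0684,.0148,-60,.2))
```

```text
slide [ 0.08 19.31  3.82] turn [ 25.4 -42.5  39.8] pos [ 0.554 -0.022  0.266] |d|mm 197 deg 64 
slide [ 0.08 19.31  3.82] turn [  52.8   31.6 -127.4] pos [ 0.554 -0.022  0.266] |d|mm 197 deg 141 flip
```

Call:
arm_command(gripper=[2.4,2.4,2.4,2.4,2.4], slide=[[0,3,0],[0,6,0],[0,9,0],[0,12,1],[0,15,2]], turn=[[4,-6.6,6.2],[8,-13.3,12.4],[12,-20,18.7],[16,-26.6,25],[20,-33.3,31]])

```text
clock: 19.27
position: [0.5331, -0.0872, 0.2865]
tool_rot: [-3.02, 0.622, 2.482]
force: [0.8, -1.1, -0.5]
grip_width: 0.0271
```

Run:
```python
from h import *
go(*place(-42,.0684,.0148,-60,.15));print(bot.observe()["qpos"])
```

```text
slide [6.03 6.94 3.55] turn [  9.  -18.1  16.8] pos [ 0.554 -0.022  0.216] |d|mm 99 deg 26 
slide [6.03 6.94 3.55] turn [  25.9   12.9 -160.7] pos [ 0.554 -0.022  0.216] |d|mm 99 deg 163 flip
[ 0.65545958  0.37356235 -1.15228171  2.09511326  1.15786975  1.08635218
 -0.26415828]
```

Call:
arm_command(gripper=[2.4,2.4,2.4,2.4,2.4], slide=[[1.5,2,1],[3,4,2],[4.5,6,3],[6,6.9,3.5],[6,6.9,3.5]], turn=[[3,-6,5.6],[6,-12,11.2],[9,-18,16.8],[9,-18,16.8],[9,-18,16.8]])

```text
clock: 19.9
position: [0.553, -0.0198, 0.2139]
tool_rot: [-3.134, 0.952, 2.106]
force: [-0.5, -1.0, -1.2]
grip_width: 0.0266
```

Run:
```python
from h import *
go(*place(-42,.0684,.0148,-60,.07));print(bot.observe()["qpos"])
f=vision.grab_frame("scene");t=vision.grab_frame("top")
cv2.imwrite("pics/p2.png",np.hstack([cv2.resize(f[190:340,270:420],(400,400)),cv2.resize(t[130:280,250:400],(400,400))]))
b=loc(S,(-42,0,6));print(proj("top",b+[0,0,.29]),proj("scene",b+[0,0,.29]),red(t,290,150,370,240))
```

```text
slide [6.23 0.02 4.7 ] turn [ 0.1 -0.5  0.4] pos [ 0.554 -0.022  0.136] |d|mm 78 deg 1 
slide [6.23 0.02 4.7 ] turn [   0.7    0.2 -179.6] pos [ 0.554 -0.022  0.136] |d|mm 78 deg 180 flip
[ 0.07987854  0.6948755  -0.90919105  2.09086016  1.40083308  1.56693774
 -1.08152733]
[[320.93133621 192.93412083]] [[342.98374602 224.28669189]] [(np.int32(125), [329.3, 167.9], [34, 12, 12, 13]), (np.int32(161), [321.2, 194.1], [24, 38, 15, 14])]
```

View pics/p2.png

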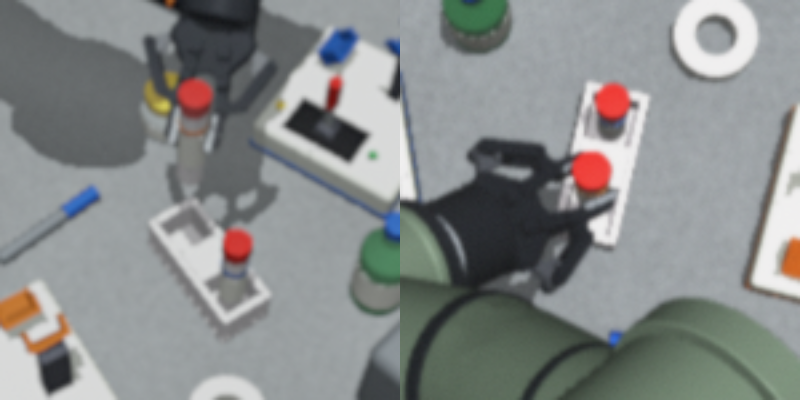

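Tube b is upright above the near cell, cap 1 px from the prediction; tube a stands in the far cell. Before lowering, check the clearance to the jar.

Run:
```python
from h import *
j=plane("top",[(276.5,261)],.065)[0];g=loc(S,(-42,0,6));print("jar",j)
d=j[:2]-g[:2];u=np.array([-np.cos(np.radians(60)),np.sin(np.radians(60))]);print("along",d@u,"lateral",d[0]*u[1]-d[1]*u[0])
```

```text
jar [0.41311608 0.09508828 0.065     ]
along 0.15945341873796381 lateral -0.06361281332888066
```

Call:
arm_command(gripper=[2.4,2.4,2.4,2.4,2.4], slide=[[1.5,0,1.1],[3,0,2.2],[4.5,0,3.4],[6.2,0,4.7],[6.2,0,4.7]], turn=[[0,0,0],[0,0,0],[0,0,0],[0,0,0],[0,0,0]])

```text
clock: 20.62
position: [0.5537, -0.0249, 0.1363]
tool_rot: [-3.133, 0.953, 2.103]
force: [0.1, -0.0, 0.7]
grip_width: 0.027
```

Run:
```python
from h import *
go(*place(-42,.0684,.0148,-60,.004));print(bot.observe()["qpos"])
t=vision.grab_frame("top");b=loc(S,(-42,0,6));print(proj("top",b+[0,0,.21]),red(t,290,150,370,240))
```

```text
slide [5.57 0.22 3.63] turn [-0.1 -0.4  0.3] pos [ 0.554 -0.022  0.07 ] |d|mm 67 deg 1 
slide [5.57 0.22 3.63] turn [ 7.000e-01 -1.000e-01 -1.797e+02] pos [ 0.554 -0.022  0.07 ] |d|mm 67 deg 180 flip
[ 0.03748583  0.84703715 -0.8403908   2.11270382  1.50241818  1.56876631
 -1.2265125 ]
[[321.04325252 198.1198646 ]] [(np.int32(126), [329.3, 167.9], [34, 12, 12, 13]), (np.int32(144), [323.0, 198.9], [27, 43, 13, 13])]
```

Call:
arm_command(gripper=[2.4,2.4,2.4,2.4,2.4], slide=[[0.3,0.2,0],[1.7,0.2,1],[3,0.2,1.9],[4.4,0.2,2.8],[5.4,0.2,3.5]], turn=[[0,0,0],[0,0,0],[0,0,0],[0,0,0],[0,0,0]])

```text
clock: 21.3
position: [0.5544, -0.0209, 0.0724]
tool_rot: [-3.137, 0.953, 2.101]
force: [-0.7, 1.3, -0.7]
grip_width: 0.0265
```

Call:
arm_command(gripper=[2.4,2.4], slide=[[0,0,0],[0,0,0]], turn=[[0,0,0],[0,0,0]])

```text
clock: 21.55
position: [0.5547, -0.0208, 0.0741]
tool_rot: [-3.139, 0.954, 2.1]
force: [0.3, -0.1, -0.5]
grip_width: 0.0265
```

Run:
```python
from h import *
go(*place(-42,.0684,.0148,-60,.002));print(bot.observe()["force"])
t=vision.grab_frame("top");b=loc(S,(-42,0,6));print(proj("top",b+[0,0,.14]),red(t,290,150,370,240))
```

```text
slide [ 0.48 -0.11  0.39] turn [ 0.1 -0.4  0.2] pos [ 0.554 -0.022  0.068] |d|mm 6 deg 0 
slide [ 0.48 -0.11  0.39] turn [ 6.000e-01  1.000e-01 -1.798e+02] pos [ 0.554 -0.022  0.068] |d|mm 6 deg 180 flip
[ 0.33405499 -0.07893993 -0.52596306]
[[321.13040534 202.15750156]] [(np.int32(126), [329.3, 167.9], [34, 12, 12, 13])]
```

Call:
arm_command(gripper=[2.4,2.4,3,4,5.5], slide=[[0.45,0,0.35],[0.45,0,0.35],[0.45,0,0.35],[0.45,0,0.35],[0.45,0,0.35]], turn=[[0,0,0],[0,0,0],[0,0,0],[0,0,0],[0,0,0]])

```text
clock: 22.22
position: [0.5548, -0.0212, 0.0683]
tool_rot: [-3.138, 0.954, 2.1]
force: [-0.3, -0.1, -0.1]
grip_width: 0.0549
```

Call:
arm_command(gripper=[5.5,5.5,5.5,5.5,5.5], slide=[[0,0,0],[0,0,-2.5],[0,0,-5],[0,0,-7.5],[-2,0,-9]], turn=[[0,0,0],[0,0,0],[0,0,0],[0,0,0],[0,0,0]])

```text
clock: 22.85
position: [0.5233, 0.0338, 0.1365]
tool_rot: [-3.137, 0.953, 2.103]
force: [0.7, -0.0, 0.7]
grip_width: 0.0552
```

Run:
```python
from h import *
o=bot.observe();print(o["position"],o["tool_rot"],o["qpos"],o["force"])
f=vision.grab_frame("scene");b=loc(S,(-42,0,6));print(proj("scene",[b+[0,0,.14],loc(S,(42,0,146))]),red(f,310,220,400,310))
```

```text
[0.52331105 0.03378347 0.13653702] [-3.13664203  0.95252786  2.10304263] [-0.07492181  0.86893367 -0.88437055  2.1059059   1.40917836  1.6399511
 -1.30724041] [ 0.6830634  -0.00640751  0.66637111]
[[340.8421879  257.33707732]
 [358.91331663 280.2371188 ]] [(np.int32(28), [394.6, 224.5], [83, 0, 5, 11]), (np.int32(96), [340.6, 259.0], [26, 34, 10, 12]), (np.int32(94), [358.5, 281.9], [44, 57, 10, 11])]
```

Both tubes are in their cells. Next the arm goes up, away from everything, for the final check.

Call:
arm_command(gripper=[5.5,5.5,5.5,5.5,5.5], slide=[[-3,0,-3],[-6.5,0,-6],[-10,0,-9],[-13,0,-12],[-13,0,-12]], turn=[[0,0,0],[0,0,0],[0,0,0],[0,0,0],[0,0,0]])

```text
clock: 23.52
position: [0.513, 0.0527, 0.3148]
tool_rot: [3.137, 0.955, 2.093]
force: [0.2, -0.8, -0.6]
grip_width: 0.055
```

Run:
```python
from h import *
o=bot.observe();print(o["clock"],o["position"],np.abs(o["qd"]).max(),o["force"])
f=vision.grab_frame("scene");t=vision.grab_frame("top");cv2.imwrite("pics/end.png",np.hstack([cv2.resize(f[130:430],(0,0),fx=.62,fy=1)[:, :400],t[60:360,120:520]]))
print(red(f,310,220,400,310),red(f,225,290,325,385),red(t,290,150,370,240))
c=proj("top",[loc(S,(-42,0,146)),loc(S,(42,0,146)),loc(A,(-15,-50,130)),loc(B,(-15,-50,130))]);print(c,red(t,210,165,260,215),red(t,435,200,475,240))
```

```text
23.525 [0.51304167 0.05274677 0.31475537] 0.05909538283010825 [ 0.16907627 -0.8105839  -0.60947344]
[(np.int32(28), [394.6, 224.5], [83, 0, 5, 11]), (np.int32(86), [340.7, 259.4], [26, 34, 10, 12]), (np.int32(92), [358.5, 282.0], [44, 57, 10, 11])] [(np.int32(58), [248.6, 327.1], [20, 32, 7, 11])] [(np.int32(125), [329.3, 167.9], [34, 12, 12, 13]), (np.int32(121), [321.2, 202.8], [26, 47, 12, 13])]
[[321.13040534 202.15750156]
 [329.30558865 166.95897711]
 [233.26205588 192.65799397]
 [450.37933651 218.61630157]] [(np.int32(42), [232.8, 191.9], [20, 24, 8, 7])] [(np.int32(47), [450.1, 218.4], [12, 15, 7, 8])]
```

View pics/end.png

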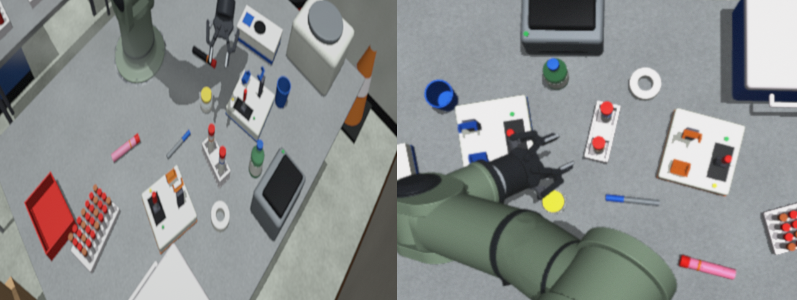

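The final pictures show both tubes upright in the two cells, both levers upright, the cradles empty and the bystanders in place. The gripper is clear of everything, so I hand in.

```bash
python3 -c "
from workcell import job_done;print(job_done())"
```

```text
the job is handed in; nothing more can be done
None
```

I set both switches to off while the tubes were still in their cradles. Tube a (blue band) then went into the far cell and tube b (orange band) into the near cell, each lowered to within a few millimetres of the floor before release. I handed in at about 23.6 s of the 72 s allowed.

**Last checks:**
- **Switches:** both lever grips are within about 1 px (about 2 mm) of where upright levers should appear.
- **Tubes:** both caps are within about 1 px of the expected seated position in the top view and 2 px in the scene view. Both tubes look upright.
- **Bystanders:** those in the final view look unmoved, though I did not measure them. Part of the glove box was hidden behind the arm.
- **Robot:** the gripper was clear of everything at hand-in.

**What went off plan:**
- **Retreat from tube a:** the arm swung about 5 cm sideways near a joint limit. It touched nothing and tube a did not shift.
- **Tube b:** because of that joint limit I brought tube b in from the side (azimuth −60°).
- **Hidden cap:** the arm hid tube b's cap from the top camera just before release. I confirmed it afterwards from both views.

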